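# Fetch the blue ink from behind the bottles

### The job

I need the tin of blue ink on the scale. Stand the three bottles that block it upright in the white enamel tray, then lift the blue tin out and set it gently down on the middle of the scale's pan; only when it stands there, put each bottle back upright on the very spot it came from. Leave the other two tins and the ink roller where they are, and drop or knock over nothing.

Things in the scene. Friction and masses are not known exactly. Their poses are not given: they have to be found in the camera images.
- green_bottle: Clear green glass bottle with a yellow cap; round body 58 mm in diameter, 160 mm tall in all, about 0.3 kg. Its ribbed cap, 30 mm in diameter, is the top 26 mm; the neck below is free to 35 mm below the top. Starts in any of three places in the front row of the ink tray, some 12 mm from its neighbours. Origin: centre of its underside, z up.
- amber_bottle: Brown (amber) glass bottle with a black cap and a white paper label round it; round body 58 mm in diameter, 150 mm tall in all, about 0.3 kg. Its ribbed cap, 30 mm in diameter, is the top 26 mm; the neck below is free to 35 mm below the top. Starts in any of three places in the front row of the ink tray, some 12 mm from its neighbours. Origin: centre of its underside, z up.
- white_bottle: White plastic bottle with a red cap and a grey label round it; round body 58 mm in diameter, 155 mm tall in all, about 0.3 kg. Its ribbed cap, 30 mm in diameter, is the top 26 mm; the neck below is free to 35 mm below the top. Starts in any of three places in the front row of the ink tray, some 12 mm from its neighbours. Origin: centre of its underside, z up.
- blue_tin: Low round metal ink tin with blue lid and band, 62 mm in diameter, 58 mm tall, about 0.3 kg, in the back row (far from the robot) of the ink tray, between the black and the orange tin; gaps of about 10 mm to the bottles in front and the tins beside it, 33 mm to the tray's back wall. Origin: centre of its underside, z up.
- black_tin: Low round metal ink tin with black lid and band, 62 mm in diameter, 58 mm tall, about 0.3 kg, in the back row (far from the robot) of the ink tray, on one side of the blue one; it stays there. Origin: centre of its underside, z up.
- orange_tin: Low round metal ink tin with orange lid and band, 62 mm in diameter, 58 mm tall, about 0.3 kg, in the back row (far from the robot) of the ink tray, on one side of the blue one; it stays there. Origin: centre of its underside, z up.
- ink_tray: Open wooden tray, fixed to the table: 190 mm (its x) by 270 mm (its y), walls 34 mm high and 8 mm thick, inner floor 8 mm above the table. Its two rows run along its y: bottles 46 mm before its centre, 70 mm apart; tins 23 mm behind it, 74 mm apart. Origin: centre of its underside, on the table; x points to the back row, away from the robot.
- enamel_tray: Empty shallow white enamel tray with a blue rim, fixed to the table left or right of the ink tray; 250 mm (its x) by 140 mm (its y), rim 19 mm above the table, walls 4 mm thick, inner floor 4 mm above the table. The bottles fit in a line along its x, 70 mm apart. Origin: centre of its underside, on the table.
- scale: White digital bench scale, fixed to the table on the other side: body 215 by 160 mm and 34 mm high, with the display towards its -x end; on it a flat round steel pan 130 mm in diameter whose top is 46 mm above the table and does not give. Origin: on the table, exactly below the middle of the pan.
- brayer: Ink roller (brayer): black roller 80 mm wide and 40 mm thick in a steel frame with a dark wooden handle, about 180 mm long in all and 40 mm high, resting on a glass slab (6 mm thick) between the robot and the ink tray. It stays there. Origin: on the slab, under where the handle begins; x points to the roller.
Mind the look-alikes: they are no part of the job. Of the things that look like the blue_tin, the largest one is meant.

How it is judged:
On the way, in this order (a step that is already met when the one before it is completed fails the run):
1. all three bottles stand released in the enamel tray, the blue tin still in its place (x of green_bottle in the frame of enamel_tray between -0.1 and 0.1 m and y of green_bottle in the frame of enamel_tray between -0.046 and 0.046 m and z of each of green_bottle, amber_bottle, white_bottle in the frame of enamel_tray below 0.01 m and angle between each of green_bottle, amber_bottle, white_bottle's own z axis and vertical below 0.1 rad and linear speed of each of green_bottle, amber_bottle, white_bottle below 0.03 m/s and contact force between the fingers and green_bottle below 0.1 N and x of amber_bottle in the frame of enamel_tray between -0.1 and 0.1 m and y of amber_bottle in the frame of enamel_tray between -0.046 and 0.046 m and contact force between the fingers and amber_bottle below 0.1 N and x of white_bottle in the frame of enamel_tray between -0.1 and 0.1 m and y of white_bottle in the frame of enamel_tray between -0.046 and 0.046 m and contact force between the fingers and white_bottle below 0.1 N and distance of blue_tin from where it was at the start of the episode below 0.015 m), for 0.2 s.
2. the blue tin stands released on the middle of the scale's pan, the three bottles still in the enamel tray (x of green_bottle in the frame of enamel_tray between -0.1 and 0.1 m and y of green_bottle in the frame of enamel_tray between -0.046 and 0.046 m and z of each of green_bottle, amber_bottle, white_bottle in the frame of enamel_tray below 0.01 m and angle between each of green_bottle, amber_bottle, white_bottle, blue_tin's own z axis and vertical below 0.1 rad and linear speed of each of green_bottle, amber_bottle, white_bottle below 0.03 m/s and contact force between the fingers and green_bottle below 0.1 N and x of amber_bottle in the frame of enamel_tray between -0.1 and 0.1 m and y of amber_bottle in the frame of enamel_tray between -0.046 and 0.046 m and contact force between the fingers and amber_bottle below 0.1 N and x of white_bottle in the frame of enamel_tray between -0.1 and 0.1 m and y of white_bottle in the frame of enamel_tray between -0.046 and 0.046 m and contact force between the fingers and white_bottle below 0.1 N and horizontal distance between blue_tin and scale below 0.015 m and z of blue_tin in the frame of scale between 0.04 and 0.052 m and contact force between the fingers and blue_tin below 0.1 N and linear speed of blue_tin below 0.02 m/s), for 0.2 s.
At the end, for the whole second after the job is handed in: The blue tin stands upright on the scale's pan within 15 mm of its middle; each bottle stands upright within 15 mm of the spot where it stood at the start; the black and orange tins are upright within 15 mm and the ink roller within 20 mm of where they were; all released and at rest (horizontal distance between blue_tin and scale below 0.015 m and z of blue_tin in the frame of scale between 0.04 and 0.052 m and angle between each of blue_tin, green_bottle, amber_bottle, white_bottle, black_tin, orange_tin's own z axis and vertical below 0.1 rad and contact force between the fingers and blue_tin below 0.1 N and linear speed of each of blue_tin, green_bottle, amber_bottle, white_bottle below 0.02 m/s and distance of each of green_bottle, amber_bottle, white_bottle, black_tin, orange_tin from where it was at the start of the episode below 0.015 m and contact force between the fingers and green_bottle below 0.1 N and contact force between the fingers and amber_bottle below 0.1 N and contact force between the fingers and white_bottle below 0.1 N and distance of brayer from where it was at the start of the episode below 0.02 m); the robot touches nothing.
It fails at once if a bottle or a tin is tipped over (more than 0.6 rad) (angle between any of green_bottle, amber_bottle, white_bottle, blue_tin, black_tin, orange_tin's own z axis and vertical above 0.6 rad).
It fails at once if the black or the orange tin is shifted by more than 25 mm, or the ink roller by more than 30 mm (distance of any of black_tin, orange_tin from where it was at the start of the episode above 0.025 m or distance of brayer from where it was at the start of the episode above 0.03 m).
It fails at once if the blue tin comes down hard on the scale (faster than 0.5 m/s in the last 30 mm above the pan) (horizontal distance between blue_tin and scale below 0.07 m and z of blue_tin in the frame of scale below 0.076 m and linear speed of blue_tin above 0.5 m/s).
It fails at once if a bottle or the blue tin is dropped (out of the fingers and faster than 0.6 m/s, as after a fall of 18 mm) ((contact force between the fingers and green_bottle below 0.1 N and linear speed of green_bottle above 0.6 m/s) or (contact force between the fingers and amber_bottle below 0.1 N and linear speed of amber_bottle above 0.6 m/s) or (contact force between the fingers and white_bottle below 0.1 N and linear speed of white_bottle above 0.6 m/s) or (contact force between the fingers and blue_tin below 0.1 N and linear speed of blue_tin above 0.6 m/s)).
It also fails if it takes over 136 s, if anything falls off the work surface, if the arm or the gripper's body presses on something with over 40 N, if the wrist force passes 120 N, or if a joint passes its speed limit or range.

### The arm

A 7-joint arm with a two-finger parallel gripper is mounted at the origin on the work surface. World frame = base frame: x ahead of the robot, y to its left, z up, the work surface at z = 0. Lengths are in m, angles in rad, forces in N, time in s.
With the tool pointing down it reaches from about 0.4 to 0.85 m from the base axis. Payload 10.4 kg.
Tool frame: the origin (TCP) lies at the very end of the fingers, on their centre line; the grasp point (between the pads) lies 19 mm behind it; z points along the fingers, y is the line along which they close (so a half turn about z gives the same grasp; the last joint's range is limited). The gripper opens to 85 mm and grips with 20 to 120 N. Pads are 22 mm wide; open, the fingers measure 114 mm over their backs; the gripper's body (76 mm by 85 mm) begins 54 mm behind the grasp point. The pads swing forward as they close: fully open they stand 13 mm farther back than shut.
Start: joints at [-0.023, 0.332, -0.065, 1.46, 0.022, 1.35, -0.088], TCP at [0.625, 0, 0.231] pointing down, gripper open.
Joint ranges: [-2.6, 2.6], [-0.5, 2.12], [-1.47, 1.34], [0.16, 2.42], [-1.27, 4.41], [0.06, 2.06], [-2.6, 2.6]. Speed limits (rad/s): [2.22, 2.22, 2.79, 2.79, 3.14, 3.14, 3.14].

### API

Orientations are given as a unit quaternion [x, y, z, w].
In Python, from workcell import manip, optics gives the robot as it stands.
- The arm moves only by the tool jog_arm, never from a script. Its arguments are lists of equal length, an entry for each row: "dr": the turn, a rotation vector about the tool's x, y, z normalised to -1 to 1, where 1 is 4 degrees, a list of three; "translation": the shift along the tool's x, y, z normalised to -1 to 1, where 1 is 0.025 m, a list of three; "jaw": the opening, from 0 (shut) to 1 (fully open). A call has 1 to 10 rows; each row shifts and turns the commanded pose from where the row before left it, along the tool's axes as they then stand; what a row does not reach is not made up. A row lasts 1/10 s, in which the tool goes at most 50 mm and 8.59 degrees, less where a joint would pass 70% of its speed; a pose out of reach is approached as far as the arm can. A call with a number of a shift or a turn outside -1 to 1 is refused whole. A call with a gripper value outside its range is refused whole. The fingers move at their own pace and stop on an object; "squeeze" is the grip in N (left out, the last holds). Time passes only in rows, so rows that do not move let the fingers close. It gives the time, the measured TCP pose, the force, the opening and the grip force at its end, in the units of the state.
- manip.get_obs(): the state, without advancing time (a new reading comes with each control period).
- optics.camera(name): name is "scene" or "side" or "wrist"; returns a dict with "color" (480x640x3 uint8, red, green, blue), "mtx" (3x3 intrinsics, pixels), "R" (3x3) and "t" (3): a world point X has camera coordinates R X + t. Camera axes: x right, y down, z forward; pixel columns grow to the right and rows downward; lengths in m; the calibration is good to about 2 mm. A picture is of the moment at which its call begins. There is no depth.
- manip.hand_in(): hands the job in; it is judged then, once.
The state is a dict: "clock": time; "joint_pos": joint angles; "joint_velocities": joint speeds; "tau": joint torques, N m; "position": TCP position; "ee_rot": TCP orientation; "ft_force": force on the tool from outside, world axes, zero at the start; "torque": the same for the moment, N m; "grip_width": opening from 0.0 (shut) to 1.0 (fully open); "grasp_force": force on a finger pad.
Only numpy, scipy, OpenCV 4.12 (cv2) and the standard library are available. Lean on these libraries where they do the work, as an engineer would, in place of code of your own. Each camera call takes 0.05 s, during which the arm holds its last target. There are 200 camera calls.

## Working session

There is one attempt and no reset: what is moved stays moved. The work goes in short steps, Python scripts to look and compute and a tool call to move; the robot and the scene stay as the last step left them, time stands still between calls to the robot, and variables do not carry over. Pictures are saved under pics/ and viewed, at most 14 in all, crops included, and the job is handed in when it is done.

Besides the shell and the picture viewer there is one more tool, called after "Request:" in YAML: its name, and indented under it one key for each argument. jog_arm: Moves the arm, as the interface text tells. Scaled input: -1 to 1 covers 0.025 m each way for a shift and 4 degrees each way for a turn. Its arguments: {"type":"object","properties":{"dr":{"type":"array","items":{"type":"array","items":{"type":"number"}}},"translation":{"type":"array","items":{"type":"array","items":{"type":"number"}}},"jaw":{"type":"array","items":{"type":"number"}},"squeeze":{"type":"number"}},"required":["dr","translation","jaw"]}

```bash
ls; mkdir -p pics; cat > h.py <<'E'
import numpy as np, cv2
from workcell import manip, optics
def snap(n, f=None):
    c=optics.camera(n)
    if f: cv2.imwrite('pics/'+f, c['color'][:,:,::-1])
    return c
def ray(c,u,v,z):
    K,R,t=[np.array(c[k],float) for k in('mtx','R','t')]
    d=R.T@np.linalg.solve(K,[u,v,1]); o=-R.T@t
    return o+d*(z-o[2])/d[2]
def proj(c,X):
    p=c['mtx']@(c['R']@np.array(X,float)+c['t']); return p[:2]/p[2]
E
python3 - <<'E'
from h import *
import pickle
cs={n:snap(n,n+'0.png') for n in('scene','side','wrist')}
pickle.dump(cs,open('c0.pkl','wb'))
for n,c in cs.items(): print(n,(-c['R'].T@c['t']).round(3),c['R'][2].round(2))
o=manip.get_obs(); print(o)
E
```

```text
pics
scene [ 1.156 -0.362  0.809] [-0.54  0.37 -0.76]
side [1.178 0.705 0.806] [-0.47 -0.61 -0.64]
wrist [0.626 0.076 0.372] [-0.   -0.3  -0.95]
{'clock': 0.15, 'joint_pos': array([-0.0225956 ,  0.33271666, -0.06468227,  1.46070239,  0.02163764,
        1.34990515, -0.08851358]), 'joint_velocities': array([-0.00120775, -0.00307884, -0.00160916, -0.00016939, -0.0018628 ,
        0.00135679, -0.00025711]), 'tau': array([ 1.13752249e-03, -6.25829744e+01,  4.95374459e-02, -3.91853535e+01,
        1.63436425e-02,  7.44175835e-03, -2.63868424e-05]), 'position': array([ 6.24735599e-01, -2.48570302e-05,  2.30726916e-01]), 'ee_rot': array([ 7.07110410e-01,  7.07102963e-01, -3.95143831e-04, -3.34601698e-04]), 'ft_force': array([-0.44217127, -0.28720926,  0.73829409]), 'torque': array([-0.00092682, -0.02075063, -0.00974922]), 'grasp_force': 0.0, 'grip_width': 1.000165402344852}
```

View pics/scene0.png

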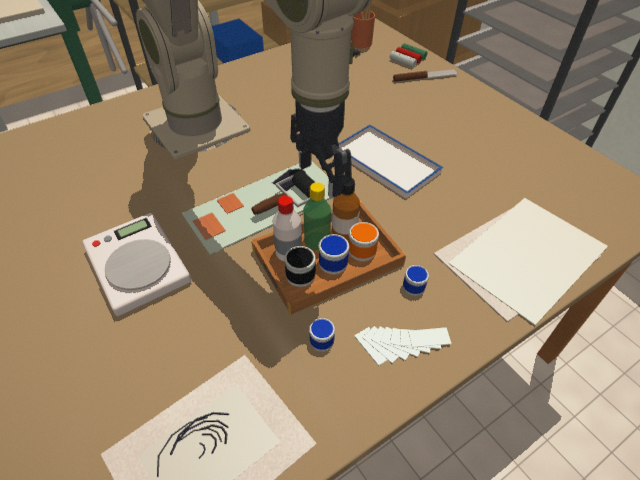

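View pics/side0.png

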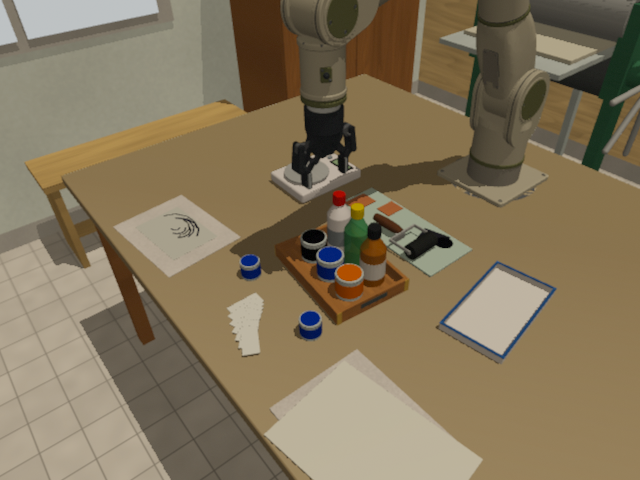

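View pics/wrist0.png

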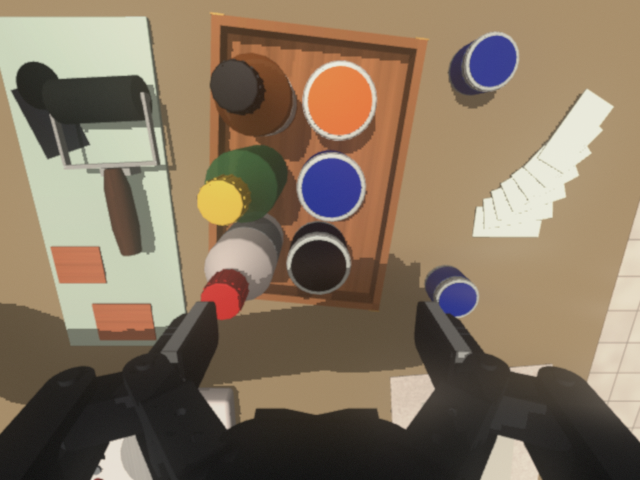

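Candidates for the blue tin in the wrist view: the one in the tray at (331,186), and two loose ones at (490,62) and (452,290). The tray one looks largest and stands between black and orange. I'm measuring all three and cutting one crop to confirm.

```bash
python3 - <<'E'
from h import *
import pickle
cs=pickle.load(open('c0.pkl','rb'))
w=cs['wrist']['color'];cv2.imwrite('pics/crop.png',cv2.resize(w[20:330,190:540][:,:,::-1],None,fx=1.7,fy=1.7))
def blob(n,lo,hi,seed,z,r=45):
    c=cs[n]; h=cv2.cvtColor(c['color'],cv2.COLOR_RGB2HSV)
    m=cv2.inRange(h,np.array(lo),np.array(hi)); k=np.zeros_like(m); cv2.circle(k,seed,r,255,-1); m&=k
    _,lab,st,_=cv2.connectedComponentsWithStats(m); 
    l=lab[seed[1],seed[0]]
    cn=max(cv2.findContours((lab==l).astype(np.uint8),cv2.RETR_EXTERNAL,cv2.CHAIN_APPROX_NONE)[0],key=cv2.contourArea)[:,0]
    P=np.array([ray(c,u,v,z)[:2] for u,v in cn]).astype(np.float32)*1000
    e=cv2.fitEllipse(P); return np.round(e[0],1),np.round(e[1],1)
B=([105,120,40],[130,255,255]);O=([3,150,120],[16,255,255]);Y=([22,150,100],[32,255,255]);
print('blue tin',blob('wrist',*B,(331,186),.066),blob('scene',*B,(334,246),.066,14),blob('side',*B,(330,257),.066,13))
for s in((490,62),(455,298)): print('decoy',blob('wrist',*B,s,.04))
print('orange',blob('wrist',*O,(340,100),.066),blob('scene',*O,(364,233),.066))
print('black',blob('wrist',[0,0,0],[180,255,50],(318,265),.066,30))
print('yellow',blob('wrist',*Y,(222,202),.168))
pts={'amber':[('wrist',237,87),('scene',348,185),('side',375,230)],'green':[('wrist',222,202),('scene',318,187),('side',358,209)],'white':[('wrist',222,301),('scene',286,201),('side',339,197)]}
for (k,p),z in zip(pts.items(),(.158,.168,.163)): print(k,[ray(cs[n],u,v,z)[:2].round(4) for n,u,v in p])
# scale pan: grow
c=cs['scene']; 
print('scale HSV',[cv2.cvtColor(c['color'],cv2.COLOR_RGB2HSV)[y,x] for x,y in((137,264),(120,255),(155,275),(103,270),(180,285))])
print('pan edge guess',[ray(c,u,v,.046)[:2].round(4) for u,v in((105,264),(171,264),(137,240),(137,290))])
for n,q in(('side',[(498,265),(555,293),(497,357),(440,311)]),('scene',[(371,127),(440,163),(408,193)])):
    print(n,[ray(cs[n],u,v,.019)[:2].round(4) for u,v in q])
cr=c['color'][205:320,75:200]; cr2=cs['side']['color'][255:365,430:565]
cv2.imwrite('pics/crop2.png',np.hstack([cv2.resize(x[:,:,::-1],(400,360),interpolation=cv2.INTER_CUBIC) for x in(cr,cr2)]))
E
```

```text
blue tin (array([638.7,  27.4]), array([51.4, 51.5])) (array([639.8,  27.6]), array([49.6, 50.9])) (array([634.6,  26.9]), array([48.8, 50.2]))
decoy (array([779.8, 134.7]), array([38.2, 38.7]))
decoy (array([777.2, -98.1]), array([34.7, 38.2]))
orange (array([645. , 100.2]), array([51.6, 51.9])) (array([645.4, 100.8]), array([51.1, 51.6]))
black (array([626.8, -48.3]), array([48. , 51.6]))
yellow (array([568. ,  36.6]), array([25.8, 31.6]))
amber [array([0.5798, 0.1006]), array([0.5897, 0.095 ]), array([0.5814, 0.1123])]
green [array([0.5683, 0.0353]), array([0.5704, 0.0354]), array([0.5678, 0.0437])]
white [array([ 0.5612, -0.0343]), array([ 0.5648, -0.0351]), array([ 0.5646, -0.0238])]
scale HSV [array([ 17,  26, 178], dtype=uint8), array([ 22,  26, 179], dtype=uint8), array([ 16,  27, 178], dtype=uint8), array([ 14,  26, 229], dtype=uint8), array([ 12,  35, 124], dtype=uint8)]
pan edge guess [array([ 0.4111, -0.3764]), array([ 0.4852, -0.2656]), array([ 0.3843, -0.2996]), array([ 0.5093, -0.3456])]
side [array([0.3274, 0.2643]), array([0.309 , 0.3987]), array([0.5475, 0.4249]), array([0.5397, 0.2755])]
scene [array([0.3122, 0.386 ]), array([0.5316, 0.4375]), array([0.5715, 0.2957])]
```

View pics/crop.png

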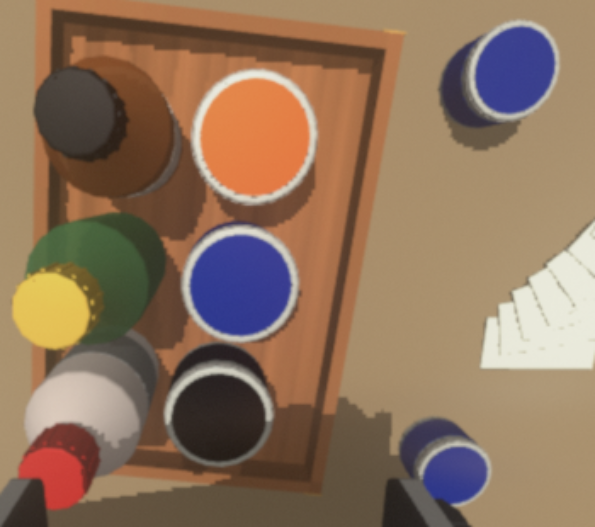

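View pics/crop2.png

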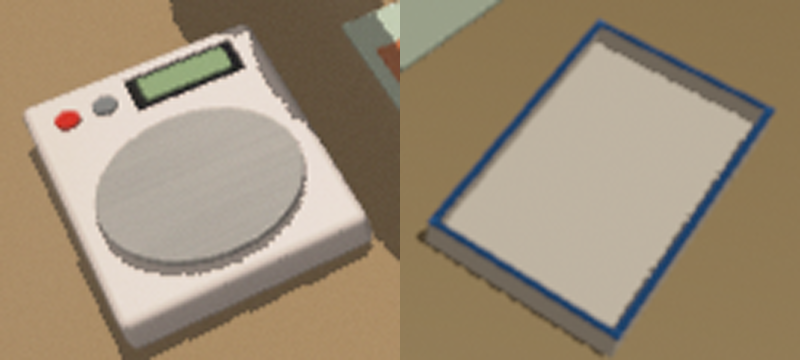

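The crop confirms it: the tray tin at (331,186), with a 51 mm lid disc against 38 mm for the loose tins at (490,62) and (452,290), is the blue tin. Next are the scale pan and the enamel tray. The side view shows the whole enamel rim, and the scene view shows the whole pan around (137,264).

```bash
python3 - <<'E'
from h import *
import pickle
cs=pickle.load(open('c0.pkl','rb'))
c=cs['scene'];h=cv2.cvtColor(c['color'],cv2.COLOR_RGB2HSV)
m=cv2.inRange(h,np.array([0,0,155]),np.array([180,60,205]));k=np.zeros_like(m);cv2.ellipse(k,(137,264),(40,32),0,0,360,255,-1)
m=cv2.morphologyEx(m&k,cv2.MORPH_OPEN,np.ones((3,3)))
cn=max(cv2.findContours(m,cv2.RETR_EXTERNAL,cv2.CHAIN_APPROX_NONE)[0],key=cv2.contourArea)[:,0]
P=np.array([ray(c,u,v,.046)[:2] for u,v in cn],np.float32)*1000
print('pan',cv2.fitEllipse(P),cv2.minEnclosingCircle(P))
for n,q in(('side',[(497.5,261.7),(555.9,288.6),(502.6,358.3),(440.8,322.8)]),('scene',[(371,127),(440,163),(408,193)])):
    Q=np.array([ray(cs[n],u,v,.019)[:2] for u,v in q]);print(n,Q.round(3),np.linalg.norm(np.roll(Q,-1,0)-Q,axis=1).round(3),Q.mean(0))
for n in('side','scene'):
    c=cs[n];h=cv2.cvtColor(c['color'],cv2.COLOR_RGB2HSV);m=cv2.inRange(h,np.array([100,90,40]),np.array([125,255,255]))
    k=np.zeros_like(m);cv2.rectangle(k,*(((432,255),(565,365)) if n=='side' else ((335,120),(445,200))),255,-1)
    v,u=np.nonzero(m&k);P=np.array([ray(c,a,b,.019)[:2] for a,b in zip(u,v)],np.float32)*1000
    print(n,len(P),cv2.minAreaRect(P))
E
```

```text
pan ((443.079833984375, -320.92596435546875), (123.93153381347656, 127.09091186523438), 153.05897521972656) ((444.47100830078125, -321.0920715332031), 65.1530532836914)
side [[0.319 0.256]
 [0.295 0.392]
 [0.542 0.434]
 [0.564 0.298]] [0.138 0.25  0.137 0.248] [0.42988268 0.34522902]
scene [[0.312 0.386]
 [0.532 0.437]
 [0.572 0.296]] [0.225 0.147 0.275] [0.47177966 0.37304187]
side 543 ((429.6844177246094, 343.3290710449219), (251.44924926757812, 140.62416076660156), 9.834839820861816)
scene 278 ((435.16192626953125, 341.14276123046875), (248.98182678222656, 139.96719360351562), 9.845670700073242)
```

Request:
jog_arm:
  dr:
    - [0,0,0]
    - [0,0,0]
    - [0,0,0]
    - [0,0,0]
    - [0,0,0]
  translation:
    - [0.84,-0.4,-0.2]
    - [0.84,-0.4,0]
    - [0.84,-0.4,0]
    - [0.84,-0.4,0]
    - [0.78,-0.4,0]
  jaw: [0.7,0.7,0.7,0.7,0.7]

```text
clock: 0.65
position: [0.5744, 0.1045, 0.2361]
ee_rot: [0.707, 0.707, -0.0, -0.0]
ft_force: [0.1, 0.1, 0.5]
grip_width: 0.696
grasp_force: 0.0
```

The pan centre is at (443.5, -321) mm with a radius of about 64. The enamel centre is near (431, 343) mm, yaw 9.8°, and measures 250x140 as stated. I'll check alignment over the amber cap.

```bash
python3 - <<'E'
from h import *
c=snap('wrist','w1.png')
for n,p in dict(amber=(.5775,.102,.158),green=(.5695,.0345,.168),tcp=manip.get_obs()['position']).items(): print(n,proj(c,p).round())
E
```

```text
amber [319. 252.]
green [308. 346.]
tcp [311. 296.]
```

View pics/w1.png

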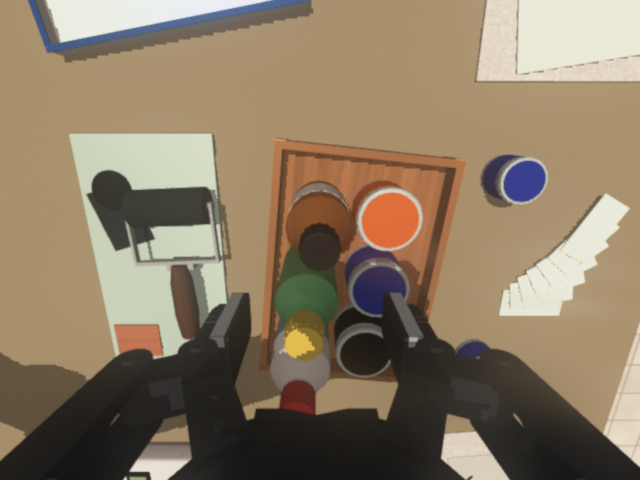

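The amber cap top is at about (320,251), against a predicted (319,252), and green is at (302,343), so it's about 2 mm nearer the robot than assumed. Descending on amber.

Request:
jog_arm:
  dr:
    - [0,0,0]
    - [0,0,0]
    - [0,0,0]
    - [0,0,0]
    - [0,0,0]
    - [0,0,0]
    - [0,0,0]
    - [0,0,0]
    - [0,0,0]
    - [0,0,0]
  translation:
    - [-0.1,0.1,0.8]
    - [0,0,0.9]
    - [0,0,0.9]
    - [0,0,0.8]
    - [0,0,0.6]
    - [0,0,0.48]
    - [0,0,0]
    - [0,0,0]
    - [0,0,0]
    - [0,0,0]
  jaw: [0.7,0.7,0.7,0.7,0.7,0.7,0.7,0.35,0.25,0.2]
  squeeze: 40

```text
clock: 1.7
position: [0.578, 0.1012, 0.1255]
ee_rot: [0.707, 0.707, 0.001, 0.0]
ft_force: [-1.9, -0.3, 4.5]
grip_width: 0.324
grasp_force: 39.4
```

Request:
jog_arm:
  dr:
    - [0,0,0]
    - [0,0,0]
    - [0,0,0]
    - [0,0,0]
    - [0,0,0]
  translation:
    - [0,0,0]
    - [0,0,0]
    - [0,0,0]
    - [0,0,0]
    - [0,0,0]
  jaw: [0.1,0.1,0.1,0.1,0.1]

```text
clock: 2.2
position: [0.578, 0.1012, 0.1255]
ee_rot: [0.707, 0.707, 0.001, 0.0]
ft_force: [-1.8, -0.3, 6.3]
grip_width: 0.328
grasp_force: 39.4
```

Request:
jog_arm:
  dr:
    - [0,0,0]
    - [0,0,0]
    - [0,0,0]
    - [0,0,0]
    - [0,0,0]
    - [0,0,0]
    - [0,0,0]
  translation:
    - [0,0,-0.2]
    - [0,0,-0.5]
    - [0,0,-0.8]
    - [0,0,-0.8]
    - [0,0,-0.6]
    - [0,0,-0.3]
    - [0,0,0]
  jaw: [0.1,0.1,0.1,0.1,0.1,0.1,0.1]

```text
clock: 2.9
position: [0.578, 0.1011, 0.2054]
ee_rot: [0.707, 0.707, 0.001, 0.0]
ft_force: [1.0, -0.4, -3.0]
grip_width: 0.326
grasp_force: 39.9
```

Request:
jog_arm:
  dr:
    - [0,0,0]
    - [0,0,0]
    - [0,0,0]
    - [0,0,0]
    - [0,0,0]
    - [0,0,0]
    - [0,0,0]
    - [0,0,0]
    - [0,0,0]
    - [0,0,0]
  translation:
    - [0.2,-0.2,0]
    - [0.4,-0.4,0]
    - [0.7,-0.7,0]
    - [0.9,-0.85,0]
    - [1.0,-0.95,0]
    - [1.0,-0.95,0]
    - [1.0,-0.95,0]
    - [1.0,-0.95,0]
    - [0.9,-0.85,0]
    - [0.7,-0.65,0]
  jaw: [0.1,0.1,0.1,0.1,0.1,0.1,0.1,0.1,0.1,0.1]

```text
clock: 3.9
position: [0.3882, 0.2978, 0.2037]
ee_rot: [0.706, 0.708, -0.001, -0.0]
ft_force: [-0.3, -0.4, -3.2]
grip_width: 0.328
grasp_force: 39.9
```

Request:
jog_arm:
  dr:
    - [0,0,0]
    - [0,0,0]
    - [0,0,0]
    - [0,0,0]
    - [0,0,0]
  translation:
    - [0.6,-0.55,0]
    - [0.5,-0.4,0]
    - [0.26,-0.24,0]
    - [0,0,0]
    - [0,0,0]
  jaw: [0.1,0.1,0.1,0.1,0.1]

```text
clock: 4.4
position: [0.3616, 0.3294, 0.2041]
ee_rot: [0.707, 0.707, -0.0, 0.0]
ft_force: [1.3, -0.1, -2.9]
grip_width: 0.327
grasp_force: 39.9
```

Request:
jog_arm:
  dr:
    - [0,0,0]
    - [0,0,0]
    - [0,0,0]
    - [0,0,0]
    - [0,0,0]
    - [0,0,0]
    - [0,0,0]
    - [0,0,0]
    - [0,0,0]
  translation:
    - [0,0,0.4]
    - [0,0,0.8]
    - [0,0,0.8]
    - [0,0,0.6]
    - [0,0,0.3]
    - [0,0,0.2]
    - [0,0,0.1]
    - [0,0,0.06]
    - [0,0,0]
  jaw: [0.1,0.1,0.1,0.1,0.1,0.1,0.1,0.1,0.1]

```text
clock: 5.3
position: [0.3617, 0.3302, 0.1231]
ee_rot: [0.707, 0.707, 0.0, 0.0]
ft_force: [0.2, -0.1, -2.3]
grip_width: 0.329
grasp_force: 39.8
```

Request:
jog_arm:
  dr:
    - [0,0,0]
    - [0,0,0]
    - [0,0,0]
    - [0,0,0]
    - [0,0,0]
    - [0,0,0]
  translation:
    - [0,0,0.06]
    - [0,0,0]
    - [0,0,0]
    - [0,0,0]
    - [0,0,0]
    - [0,0,0]
  jaw: [0.1,0.1,0.4,0.5,0.6,0.7]

```text
clock: 5.9
position: [0.3616, 0.3301, 0.1215]
ee_rot: [0.707, 0.707, 0.0, 0.0]
ft_force: [0.3, 0.1, 0.4]
grip_width: 0.698
grasp_force: 0.0
```

Request:
jog_arm:
  dr:
    - [0,0,0]
    - [0,0,0]
    - [0,0,0]
    - [0,0,0]
    - [0,0,0]
    - [0,0,0]
    - [0,0,0]
    - [0,0,0]
    - [0,0,0]
    - [0,0,0]
  translation:
    - [0,0,-0.4]
    - [0,0,-0.9]
    - [0,0,-1]
    - [0,0,-1]
    - [-0.5,0.35,-0.7]
    - [-0.8,0.55,0]
    - [-1,0.7,0]
    - [-1,0.7,0]
    - [-1,0.7,0]
    - [-1,0.7,0]
  jaw: [0.7,0.7,0.7,0.7,0.7,0.7,0.7,0.7,0.7,0.7]

```text
clock: 6.9
position: [0.4547, 0.1965, 0.2223]
ee_rot: [0.707, 0.707, 0.0, 0.0]
ft_force: [0.5, 1.1, 0.2]
grip_width: 0.695
grasp_force: 0.0
```

Request:
jog_arm:
  dr:
    - [0,0,0]
    - [0,0,0]
    - [0,0,0]
    - [0,0,0]
    - [0,0,0]
    - [0,0,0]
    - [0,0,0]
    - [0,0,0]
  translation:
    - [-1,0.7,0]
    - [-1,0.7,0]
    - [-1,0.7,0]
    - [-1,0.7,0]
    - [-1,0.7,0]
    - [-1,0.7,0]
    - [-0.5,0.35,0]
    - [0,0,0]
  jaw: [0.7,0.7,0.7,0.7,0.7,0.7,0.7,0.7]

```text
clock: 7.7
position: [0.5684, 0.0332, 0.2215]
ee_rot: [0.708, 0.706, -0.0, 0.0]
ft_force: [-0.4, 0.1, 0.5]
grip_width: 0.704
grasp_force: 0.0
```

Request:
jog_arm:
  dr:
    - [0,0,0]
    - [0,0,0]
    - [0,0,0]
    - [0,0,0]
    - [0,0,0]
    - [0,0,0]
    - [0,0,0]
    - [0,0,0]
    - [0,0,0]
    - [0,0,0]
  translation:
    - [0.06,0,0.6]
    - [0,0,0.9]
    - [0,0,0.8]
    - [0,0,0.6]
    - [0,0,0.4]
    - [0,0,0.2]
    - [0,0,0]
    - [0,0,0]
    - [0,0,0]
    - [0,0,0]
  jaw: [0.7,0.7,0.7,0.7,0.7,0.7,0.7,0.5,0.35,0.2]

```text
clock: 8.7
position: [0.568, 0.0366, 0.1347]
ee_rot: [0.707, 0.707, 0.0, 0.0]
ft_force: [-2.5, 0.0, 4.5]
grip_width: 0.327
grasp_force: 39.2
```

Request:
jog_arm:
  dr:
    - [0,0,0]
    - [0,0,0]
    - [0,0,0]
    - [0,0,0]
  translation:
    - [0,0,0]
    - [0,0,0]
    - [0,0,0]
    - [0,0,0]
  jaw: [0.1,0.1,0.1,0.1]

```text
clock: 9.1
position: [0.568, 0.0366, 0.1347]
ee_rot: [0.707, 0.707, 0.0, 0.0]
ft_force: [-1.9, 0.1, 6.3]
grip_width: 0.326
grasp_force: 39.2
```

Request:
jog_arm:
  dr:
    - [0,0,0]
    - [0,0,0]
    - [0,0,0]
    - [0,0,0]
    - [0,0,0]
    - [0,0,0]
    - [0,0,0]
  translation:
    - [0,0,-0.2]
    - [0,0,-0.5]
    - [0,0,-0.8]
    - [0,0,-0.8]
    - [0,0,-0.6]
    - [0,0,-0.3]
    - [0,0,0]
  jaw: [0.1,0.1,0.1,0.1,0.1,0.1,0.1]

```text
clock: 9.8
position: [0.5682, 0.0366, 0.2149]
ee_rot: [0.707, 0.707, 0.001, 0.001]
ft_force: [0.1, -1.5, -3.9]
grip_width: 0.325
grasp_force: 39.9
```

Request:
jog_arm:
  dr:
    - [0,0,0]
    - [0,0,0]
    - [0,0,0]
    - [0,0,0]
    - [0,0,0]
    - [0,0,0]
    - [0,0,0]
    - [0,0,0]
    - [0,0,0]
    - [0,0,0]
  translation:
    - [0.2,-0.09,0]
    - [0.4,-0.18,0]
    - [0.7,-0.31,0]
    - [0.9,-0.4,0]
    - [1.0,-0.45,0]
    - [1.0,-0.45,0]
    - [1.0,-0.45,0]
    - [1.0,-0.45,0]
    - [1.0,-0.45,0]
    - [1.0,-0.45,0]
  jaw: [0.1,0.1,0.1,0.1,0.1,0.1,0.1,0.1,0.1,0.1]

```text
clock: 10.8
position: [0.4741, 0.2432, 0.2131]
ee_rot: [0.707, 0.707, -0.001, -0.0]
ft_force: [-0.1, -0.3, -3.1]
grip_width: 0.329
grasp_force: 39.8
```

Request:
jog_arm:
  dr:
    - [0,0,0]
    - [0,0,0]
    - [0,0,0]
    - [0,0,0]
    - [0,0,0]
    - [0,0,0]
    - [0,0,0]
    - [0,0,0]
  translation:
    - [1,-0.45,0]
    - [1,-0.45,0]
    - [0.8,-0.36,0]
    - [0.65,-0.29,0]
    - [0.4,-0.18,0]
    - [0.2,-0.09,0]
    - [0,0,0]
    - [0,0,0]
  jaw: [0.1,0.1,0.1,0.1,0.1,0.1,0.1,0.1]

```text
clock: 11.6
position: [0.4307, 0.3419, 0.2137]
ee_rot: [0.707, 0.707, -0.0, 0.0]
ft_force: [-1.3, -0.9, -3.3]
grip_width: 0.325
grasp_force: 39.8
```

Request:
jog_arm:
  dr:
    - [0,0,0]
    - [0,0,0]
    - [0,0,0]
    - [0,0,0]
    - [0,0,0]
    - [0,0,0]
    - [0,0,0]
    - [0,0,0]
    - [0,0,0]
  translation:
    - [0,0,0.4]
    - [0,0,0.8]
    - [0,0,0.8]
    - [0,0,0.6]
    - [0,0,0.3]
    - [0,0,0.2]
    - [0,0,0.12]
    - [0,0,0.08]
    - [0,0,0]
  jaw: [0.1,0.1,0.1,0.1,0.1,0.1,0.1,0.1,0.1]

```text
clock: 12.5
position: [0.4304, 0.3429, 0.1316]
ee_rot: [0.707, 0.707, 0.0, 0.0]
ft_force: [0.5, -0.3, -3.2]
grip_width: 0.323
grasp_force: 39.8
```

Request:
jog_arm:
  dr:
    - [0,0,0]
    - [0,0,0]
    - [0,0,0]
    - [0,0,0]
    - [0,0,0]
  translation:
    - [0,0,0.06]
    - [0,0,0]
    - [0,0,0]
    - [0,0,0]
    - [0,0,0]
  jaw: [0.1,0.1,0.4,0.5,0.6]

```text
clock: 13.0
position: [0.4304, 0.3428, 0.13]
ee_rot: [0.707, 0.707, 0.0, 0.0]
ft_force: [0.1, 0.3, 0.0]
grip_width: 0.597
grasp_force: 0.0
```

Request:
jog_arm:
  dr:
    - [0,0,0]
    - [0,0,0]
    - [0,0,0]
    - [0,0,0]
    - [0,0,0]
    - [0,0,0]
    - [0,0,0]
    - [0,0,0]
    - [0,0,0]
    - [0,0,0]
  translation:
    - [0,0,-0.4]
    - [0,0,-0.9]
    - [0,0,-1]
    - [0,0,-1]
    - [-0.5,0.17,-0.5]
    - [-0.8,0.28,0]
    - [-1,0.35,0]
    - [-1,0.35,0]
    - [-1,0.35,0]
    - [-1,0.35,0]
  jaw: [0.6,0.6,0.6,0.6,0.6,0.6,0.6,0.6,0.6,0.6]

```text
clock: 14.0
position: [0.4769, 0.208, 0.2248]
ee_rot: [0.707, 0.707, -0.0, 0.0]
ft_force: [0.6, 0.6, -0.5]
grip_width: 0.598
grasp_force: 0.0
```

Request:
jog_arm:
  dr:
    - [0,0,0]
    - [0,0,0]
    - [0,0,0]
    - [0,0,0]
    - [0,0,0]
    - [0,0,0]
    - [0,0,0]
    - [0,0,0]
    - [0,0,0]
    - [0,0,0]
  translation:
    - [-1,0.35,0]
    - [-1,0.35,0]
    - [-1,0.35,0]
    - [-1,0.35,0]
    - [-1,0.35,0]
    - [-1,0.35,0]
    - [-1,0.35,0]
    - [-1,0.35,0]
    - [-1,0.35,0]
    - [-0.6,0.2,0]
  jaw: [0.7,0.7,0.7,0.7,0.7,0.7,0.7,0.7,0.7,0.7]

```text
clock: 15.0
position: [0.5602, -0.0331, 0.2247]
ee_rot: [0.708, 0.706, -0.0, 0.0]
ft_force: [0.0, -0.3, 0.1]
grip_width: 0.698
grasp_force: 0.0
```

Request:
jog_arm:
  dr:
    - [0,0,0]
    - [0,0,0]
  translation:
    - [-0.2,0.05,0]
    - [0,0,0]
  jaw: [0.7,0.7]

```text
clock: 15.2
position: [0.5613, -0.035, 0.2247]
ee_rot: [0.707, 0.707, -0.0, -0.0]
ft_force: [-0.2, 0.3, 0.2]
grip_width: 0.7
grasp_force: 0.0
```

Request:
jog_arm:
  dr:
    - [0,0,0]
    - [0,0,0]
    - [0,0,0]
    - [0,0,0]
    - [0,0,0]
    - [0,0,0]
    - [0,0,0]
    - [0,0,0]
    - [0,0,0]
    - [0,0,0]
  translation:
    - [0,0.04,0.7]
    - [0,0,1]
    - [0,0,0.9]
    - [0,0,0.6]
    - [0,0,0.4]
    - [0,0,0.2]
    - [0,0,0]
    - [0,0,0]
    - [0,0,0]
    - [0,0,0]
  jaw: [0.7,0.7,0.7,0.7,0.7,0.7,0.7,0.5,0.35,0.2]

```text
clock: 16.2
position: [0.5626, -0.0347, 0.1308]
ee_rot: [0.707, 0.707, 0.0, 0.0]
ft_force: [-3.1, -0.5, 5.7]
grip_width: 0.327
grasp_force: 39.1
```

Request:
jog_arm:
  dr:
    - [0,0,0]
    - [0,0,0]
    - [0,0,0]
    - [0,0,0]
  translation:
    - [0,0,0]
    - [0,0,0]
    - [0,0,0]
    - [0,0,0]
  jaw: [0.1,0.1,0.1,0.1]

```text
clock: 16.6
position: [0.5625, -0.0348, 0.1308]
ee_rot: [0.707, 0.707, 0.0, 0.0]
ft_force: [-2.8, 0.3, 5.1]
grip_width: 0.327
grasp_force: 39.2
```

Request:
jog_arm:
  dr:
    - [0,0,0]
    - [0,0,0]
    - [0,0,0]
    - [0,0,0]
    - [0,0,0]
    - [0,0,0]
    - [0,0,0]
  translation:
    - [0,0,-0.2]
    - [0,0,-0.5]
    - [0,0,-0.8]
    - [0,0,-0.8]
    - [0,0,-0.6]
    - [0,0,-0.3]
    - [0,0,0]
  jaw: [0.1,0.1,0.1,0.1,0.1,0.1,0.1]

```text
clock: 17.3
position: [0.5631, -0.0348, 0.2113]
ee_rot: [0.707, 0.707, 0.001, 0.001]
ft_force: [-0.6, 0.9, -3.0]
grip_width: 0.331
grasp_force: 39.8
```

Request:
jog_arm:
  dr:
    - [0,0,0]
    - [0,0,0]
    - [0,0,0]
    - [0,0,0]
    - [0,0,0]
    - [0,0,0]
    - [0,0,0]
    - [0,0,0]
    - [0,0,0]
    - [0,0,0]
  translation:
    - [0.2,-0.03,0]
    - [0.4,-0.06,0]
    - [0.7,-0.11,0]
    - [0.9,-0.14,0]
    - [1.0,-0.16,0]
    - [1.0,-0.16,0]
    - [1.0,-0.16,0]
    - [1.0,-0.16,0]
    - [1.0,-0.16,0]
    - [1.0,-0.16,0]
  jaw: [0.1,0.1,0.1,0.1,0.1,0.1,0.1,0.1,0.1,0.1]

```text
clock: 18.3
position: [0.5289, 0.1722, 0.2091]
ee_rot: [0.707, 0.707, -0.0, -0.0]
ft_force: [-0.0, 0.2, -2.4]
grip_width: 0.33
grasp_force: 39.8
```

Request:
jog_arm:
  dr:
    - [0,0,0]
    - [0,0,0]
    - [0,0,0]
    - [0,0,0]
    - [0,0,0]
    - [0,0,0]
    - [0,0,0]
    - [0,0,0]
    - [0,0,0]
    - [0,0,0]
  translation:
    - [1,-0.16,0]
    - [1,-0.16,0]
    - [1,-0.16,0]
    - [1,-0.16,0]
    - [1,-0.16,0]
    - [0.8,-0.13,0]
    - [0.65,-0.1,0]
    - [0.4,-0.06,0]
    - [0.3,-0.05,0]
    - [0.25,-0.04,0]
  jaw: [0.1,0.1,0.1,0.1,0.1,0.1,0.1,0.1,0.1,0.1]

```text
clock: 19.3
position: [0.5006, 0.3552, 0.2097]
ee_rot: [0.707, 0.707, -0.0, 0.0]
ft_force: [0.6, -0.6, -2.3]
grip_width: 0.326
grasp_force: 39.9
```

Request:
jog_arm:
  dr:
    - [0,0,0]
    - [0,0,0]
  translation:
    - [0,0,0]
    - [0,0,0]
  jaw: [0.1,0.1]

```text
clock: 19.5
position: [0.5008, 0.3546, 0.2098]
ee_rot: [0.707, 0.707, -0.0, 0.0]
ft_force: [-0.7, -0.8, -2.5]
grip_width: 0.328
grasp_force: 39.8
```

Request:
jog_arm:
  dr:
    - [0,0,0]
    - [0,0,0]
    - [0,0,0]
    - [0,0,0]
    - [0,0,0]
    - [0,0,0]
    - [0,0,0]
    - [0,0,0]
    - [0,0,0]
    - [0,0,0]
  translation:
    - [0,0,0.4]
    - [0,0,0.8]
    - [0,0,0.8]
    - [0,0,0.6]
    - [0,0,0.3]
    - [0,0,0.2]
    - [0,0,0.12]
    - [0,0,0.1]
    - [0,0,0]
    - [0,0,0]
  jaw: [0.1,0.1,0.1,0.1,0.1,0.1,0.1,0.1,0.1,0.1]

```text
clock: 20.5
position: [0.5007, 0.3554, 0.1273]
ee_rot: [0.707, 0.707, 0.0, 0.0]
ft_force: [-0.1, -0.3, -3.3]
grip_width: 0.328
grasp_force: 39.8
```

Request:
jog_arm:
  dr:
    - [0,0,0]
    - [0,0,0]
    - [0,0,0]
    - [0,0,0]
    - [0,0,0]
  translation:
    - [0,0,0.05]
    - [0,0,0]
    - [0,0,0]
    - [0,0,0]
    - [0,0,0]
  jaw: [0.1,0.1,0.4,0.5,0.6]

```text
clock: 21.0
position: [0.5006, 0.3552, 0.1256]
ee_rot: [0.707, 0.707, 0.0, 0.0]
ft_force: [-0.2, 0.4, 0.4]
grip_width: 0.6
grasp_force: 0.0
```

Request:
jog_arm:
  dr:
    - [0,0,0]
    - [0,0,0]
    - [0,0,0]
    - [0,0,0]
    - [0,0,0]
    - [0,0,0]
    - [0,0,0]
    - [0,0,0]
    - [0,0,0]
    - [0,0,0]
  translation:
    - [0,0,-0.4]
    - [0,0,-0.9]
    - [0,0,-1]
    - [0,0,-1]
    - [-0.5,0.21,-0.5]
    - [-0.8,0.34,0]
    - [-1,0.42,0]
    - [-1,0.42,0]
    - [-1,0.42,0]
    - [-1,0.42,0]
  jaw: [0.6,0.6,0.6,0.6,0.6,0.6,0.6,0.6,0.6,0.6]

```text
clock: 22.0
position: [0.5568, 0.2204, 0.2205]
ee_rot: [0.707, 0.707, -0.0, 0.0]
ft_force: [0.2, -0.7, -0.0]
grip_width: 0.6
grasp_force: 0.0
```

Request:
jog_arm:
  dr:
    - [0,0,0]
    - [0,0,0]
    - [0,0,0]
    - [0,0,0]
    - [0,0,0]
    - [0,0,0]
    - [0,0,0]
    - [0,0,0]
    - [0,0,0]
    - [0,0,0]
  translation:
    - [-1,0.42,0]
    - [-1,0.42,0]
    - [-1,0.42,0]
    - [-1,0.42,0]
    - [-1,0.42,0]
    - [-1,0.42,0]
    - [-1,0.42,0]
    - [-0.7,0.3,0]
    - [0,0,0]
    - [0,0,0]
  jaw: [1,1,1,1,1,1,1,1,1,1]

```text
clock: 23.0
position: [0.637, 0.0295, 0.2204]
ee_rot: [0.708, 0.707, -0.0, -0.0]
ft_force: [-0.4, 0.3, 0.4]
grip_width: 1.001
grasp_force: 0.0
```

```bash
python3 - <<'E'
from h import *
a=snap('side'); b=snap('wrist')
cv2.imwrite('pics/c3.png',np.hstack([cv2.resize(x[:,:,::-1],(400,300)) for x in(a['color'],b['color'])]))
p=manip.get_obs()['position'];print(p)
c=b;h=cv2.cvtColor(c['color'],cv2.COLOR_RGB2HSV);m=cv2.inRange(h,np.array([105,120,40]),np.array([130,255,255]))
for cn in cv2.findContours(m,cv2.RETR_EXTERNAL,cv2.CHAIN_APPROX_NONE)[0]:
    if cv2.contourArea(cn)>400:
        P=np.array([ray(c,u,v,.066)[:2] for u,v in cn[:,0]],np.float32)*1000; print(cv2.fitEllipse(P),cn[:,0].mean(0))
E
```

```text
[0.63689154 0.03114129 0.22053725]
((638.8310546875, 27.40883445739746), (51.21735382080078, 51.344940185546875), 123.9228515625) [317.27044025 223.28930818]
((768.29541015625, 132.2725830078125), (35.2107048034668, 35.356441497802734), 139.54884338378906) [478.26356589  97.79069767]
```

View pics/c3.png

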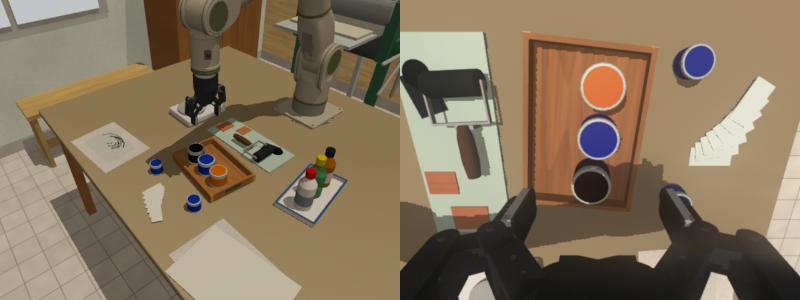

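Left half: the three bottles stand upright in the enamel tray (about 305-330, 155-200 in the crop). Right half: the blue tin sits alone between black and orange at wrist px (317,223), fitted at (638.8, 27.4) mm.

Request:
jog_arm:
  dr:
    - [0,0,0]
    - [0,0,0]
    - [0,0,0]
    - [0,0,0]
    - [0,0,0]
    - [0,0,0]
    - [0,0,0]
    - [0,0,0]
    - [0,0,0]
    - [0,0,0]
  translation:
    - [-0.15,0.08,0.8]
    - [0,0,1]
    - [0,0,1]
    - [0,0,1]
    - [0,0,1]
    - [0,0,0.9]
    - [0,0,0.7]
    - [0,0,0.4]
    - [0,0,0]
    - [0,0,0]
  jaw: [1,1,1,1,1,1,1,1,1,1]

```text
clock: 24.1
position: [0.6397, 0.027, 0.0514]
ee_rot: [0.707, 0.707, 0.0, 0.0]
ft_force: [0.3, 0.6, 0.7]
grip_width: 1.001
grasp_force: 0.0
```

Request:
jog_arm:
  dr:
    - [0,0,0]
    - [0,0,0]
    - [0,0,0]
    - [0,0,0]
  translation:
    - [0,0,0.5]
    - [0,0,0.4]
    - [0,0,0.3]
    - [0,0,0]
  jaw: [1,1,1,1]

```text
clock: 24.5
position: [0.6383, 0.0264, 0.0189]
ee_rot: [0.707, 0.707, -0.001, -0.001]
ft_force: [-0.7, -0.1, -0.4]
grip_width: 0.996
grasp_force: 0.0
```

Request:
jog_arm:
  dr:
    - [0,0,0]
    - [0,0,0]
    - [0,0,0]
    - [0,0,0]
    - [0,0,0]
    - [0,0,0]
  translation:
    - [0,0,0]
    - [0,0,0]
    - [0,0,0]
    - [0,0,0]
    - [0,0,0]
    - [0,0,0]
  jaw: [0.85,0.75,0.65,0.5,0.5,0.5]
  squeeze: 40

```text
clock: 25.1
position: [0.6395, 0.0265, 0.0212]
ee_rot: [0.707, 0.707, 0.0, 0.0]
ft_force: [-3.3, -1.0, 5.5]
grip_width: 0.719
grasp_force: 44.5
```

Request:
jog_arm:
  dr:
    - [0,0,0]
    - [0,0,0]
    - [0,0,0]
    - [0,0,0]
    - [0,0,0]
    - [0,0,0]
    - [0,0,0]
  translation:
    - [0,0,-0.2]
    - [0,0,-0.5]
    - [0,0,-0.9]
    - [0,0,-1]
    - [0,0,-0.9]
    - [0,0,-0.5]
    - [0,0,0]
  jaw: [0.5,0.5,0.5,0.5,0.5,0.5,0.5]

```text
clock: 25.8
position: [0.6404, 0.0266, 0.1228]
ee_rot: [0.707, 0.707, 0.001, 0.001]
ft_force: [-0.2, -0.3, -4.0]
grip_width: 0.714
grasp_force: 44.7
```

Request:
jog_arm:
  dr:
    - [0,0,0]
    - [0,0,0]
    - [0,0,0]
    - [0,0,0]
    - [0,0,0]
    - [0,0,0]
    - [0,0,0]
    - [0,0,0]
    - [0,0,0]
    - [0,0,0]
  translation:
    - [-0.3,-0.17,0]
    - [-0.6,-0.34,0]
    - [-0.9,-0.5,0]
    - [-1,-0.56,0]
    - [-1,-0.56,0]
    - [-1,-0.56,0]
    - [-1,-0.56,0]
    - [-1,-0.56,0]
    - [-1,-0.56,0]
    - [-1,-0.56,0]
  jaw: [0.5,0.5,0.5,0.5,0.5,0.5,0.5,0.5,0.5,0.5]

```text
clock: 26.8
position: [0.5134, -0.1956, 0.1194]
ee_rot: [0.708, 0.707, -0.001, -0.001]
ft_force: [-0.4, -0.1, -4.2]
grip_width: 0.721
grasp_force: 44.7
```

Request:
jog_arm:
  dr:
    - [0,0,0]
    - [0,0,0]
    - [0,0,0]
    - [0,0,0]
    - [0,0,0]
    - [0,0,0]
    - [0,0,0]
    - [0,0,0]
    - [0,0,0]
  translation:
    - [-1,-0.56,0]
    - [-1,-0.56,0]
    - [-1,-0.56,0]
    - [-0.9,-0.5,0]
    - [-0.65,-0.37,0]
    - [-0.4,-0.23,0]
    - [-0.2,-0.12,0]
    - [0,0,0]
    - [0,0,0]
  jaw: [0.5,0.5,0.5,0.5,0.5,0.5,0.5,0.5,0.5]

```text
clock: 27.7
position: [0.4439, -0.3213, 0.1203]
ee_rot: [0.707, 0.707, 0.0, -0.0]
ft_force: [-0.5, 0.0, -4.7]
grip_width: 0.713
grasp_force: 44.7
```

Request:
jog_arm:
  dr:
    - [0,0,0]
    - [0,0,0]
    - [0,0,0]
    - [0,0,0]
    - [0,0,0]
    - [0,0,0]
    - [0,0,0]
    - [0,0,0]
    - [0,0,0]
    - [0,0,0]
  translation:
    - [0,0,0.4]
    - [0,0,0.5]
    - [0,0,0.5]
    - [0,0,0.4]
    - [0,0,0.3]
    - [0,0,0.15]
    - [0,0,0.1]
    - [0,0,0.05]
    - [0,0,0]
    - [0,0,0]
  jaw: [0.5,0.5,0.5,0.5,0.5,0.5,0.5,0.5,0.5,0.5]

```text
clock: 28.7
position: [0.4437, -0.3224, 0.0609]
ee_rot: [0.707, 0.707, 0.0, 0.0]
ft_force: [1.1, -0.2, -3.6]
grip_width: 0.717
grasp_force: 44.7
```

```bash
python3 - <<'E'
from h import *
a=snap('scene'); b=snap('side')
cv2.imwrite('pics/c4.png',np.hstack([cv2.resize(x[:,:,::-1],(400,400),interpolation=cv2.INTER_CUBIC) for x in(a['color'][190:320,75:205],b['color'][120:240,260:380])]))
E
```

```text
(no output)
```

View pics/c4.png

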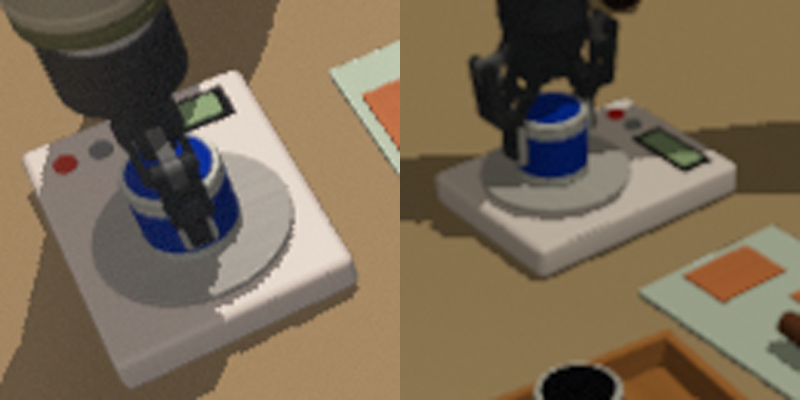

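The tin sits close to the pan's middle: tin base at about (188,222), pan centre at about (194,228) in the left crop, around 3 mm off. Setting it down.

Request:
jog_arm:
  dr:
    - [0,0,0]
    - [0,0,0]
    - [0,0,0]
    - [0,0,0]
    - [0,0,0]
    - [0,0,0]
    - [0,0,0]
  translation:
    - [0,0,0.05]
    - [0,0,0.03]
    - [0,0,0]
    - [0,0,0]
    - [0,0,0]
    - [0,0,0]
    - [0,0,0]
  jaw: [0.5,0.5,0.5,0.8,0.9,1,1]

```text
clock: 29.5
position: [0.4437, -0.3223, 0.0586]
ee_rot: [0.707, 0.707, 0.0, 0.0]
ft_force: [-0.3, -0.3, -0.6]
grip_width: 1.001
grasp_force: 0.0
```

Request:
jog_arm:
  dr:
    - [0,0,0]
    - [0,0,0]
    - [0,0,0]
    - [0,0,0]
    - [0,0,0]
    - [0,0,0]
    - [0,0,0]
    - [0,0,0]
    - [0,0,0]
  translation:
    - [0,0,0]
    - [0,0,-0.3]
    - [0,0,-0.6]
    - [0,0,-1]
    - [0,0,-1]
    - [0,0,-1]
    - [0,0,-1]
    - [0,0,-1]
    - [0,0,-0.8]
  jaw: [1,1,1,1,1,1,1,1,1]

```text
clock: 30.4
position: [0.4437, -0.3224, 0.2283]
ee_rot: [0.707, 0.707, 0.0, 0.001]
ft_force: [0.3, -0.5, -0.6]
grip_width: 1.002
grasp_force: 0.0
```

```bash
python3 - <<'E'
from h import *
c=snap('wrist');p=manip.get_obs()['position'];print(p)
h=cv2.cvtColor(c['color'],cv2.COLOR_RGB2HSV);m=cv2.inRange(h,np.array([105,120,40]),np.array([130,255,255]))
for cn in cv2.findContours(m,cv2.RETR_EXTERNAL,cv2.CHAIN_APPROX_NONE)[0]:
    if cv2.contourArea(cn)>1000:
        P=np.array([ray(c,u,v,.104)[:2] for u,v in cn[:,0]],np.float32)*1000; print(cv2.fitEllipse(P),cn[:,0].mean(0))
cv2.imwrite('pics/w5.png',c['color'][:,:,::-1])
E
```

```text
[ 0.44470296 -0.3230935   0.23146086]
((444.39013671875, -321.3304138183594), (51.37853240966797, 51.522186279296875), 174.16453552246094) [315.69491525 227.65536723]
```

View pics/w5.png

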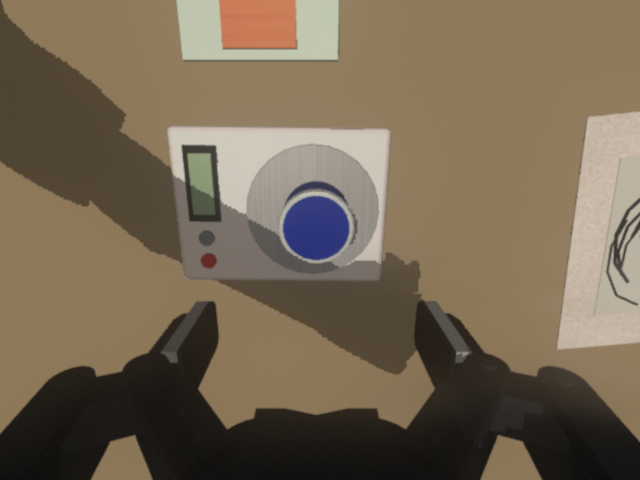

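```bash
python3 - <<'E'
from h import *
c=snap('wrist'); print(ray(c,313,208,.046).round(4),proj(c,(.4444,-.3213,.046)))
E
```

```text
[ 0.4436 -0.319   0.046 ] [313.85373201 210.30812025]
```

Request:
jog_arm:
  dr:
    - [0,0,0]
    - [0,0,0]
    - [0,0,0]
    - [0,0,0]
    - [0,0,0]
    - [0,0,0]
    - [0,0,0]
    - [0,0,0]
    - [0,0,0]
    - [0,0,0]
  translation:
    - [0.5,0.04,0]
    - [1,0.08,0]
    - [1,0.08,0]
    - [1,0.08,0]
    - [1,0.08,0]
    - [1,0.08,0]
    - [1,0.08,0]
    - [1,0.08,0]
    - [1,0.08,0]
    - [1,0.08,0]
  jaw: [0.6,0.6,0.6,0.6,0.6,0.6,0.6,0.6,0.6,0.6]

```text
clock: 31.5
position: [0.4616, -0.0827, 0.2249]
ee_rot: [0.707, 0.707, -0.001, -0.001]
ft_force: [0.1, -1.1, 0.3]
grip_width: 0.603
grasp_force: 0.0
```

Request:
jog_arm:
  dr:
    - [0,0,0]
    - [0,0,0]
    - [0,0,0]
    - [0,0,0]
    - [0,0,0]
    - [0,0,0]
    - [0,0,0]
    - [0,0,0]
    - [0,0,0]
    - [0,0,0]
  translation:
    - [1,0.08,0]
    - [1,0.08,0]
    - [1,0.08,0]
    - [1,0.08,0]
    - [1,0.08,0]
    - [1,0.08,0]
    - [1,0.08,0]
    - [1,0.08,0]
    - [1,0.08,0]
    - [1,0.08,0]
  jaw: [0.6,0.6,0.6,0.6,0.6,0.6,0.6,0.6,0.6,0.6]

```text
clock: 32.5
position: [0.4812, 0.1668, 0.2249]
ee_rot: [0.707, 0.707, -0.001, -0.0]
ft_force: [0.3, -0.1, -0.3]
grip_width: 0.605
grasp_force: 0.0
```

Request:
jog_arm:
  dr:
    - [0,0,0]
    - [0,0,0]
    - [0,0,0]
    - [0,0,0]
    - [0,0,0]
    - [0,0,0]
    - [0,0,0]
    - [0,0,0]
    - [0,0,0]
    - [0,0,0]
  translation:
    - [1,0.08,0]
    - [1,0.08,0]
    - [1,0.08,0]
    - [1,0.08,0]
    - [1,0.08,0]
    - [1,0.08,0]
    - [1,0.08,0]
    - [0.6,0.05,0]
    - [0,0,0]
    - [0,0,0]
  jaw: [0.6,0.6,0.6,0.6,0.6,0.6,0.6,0.6,0.6,0.6]

```text
clock: 33.5
position: [0.4974, 0.3547, 0.2255]
ee_rot: [0.707, 0.707, -0.001, 0.0]
ft_force: [0.1, 0.3, -0.3]
grip_width: 0.6
grasp_force: 0.0
```

Request:
jog_arm:
  dr:
    - [0,0,0]
    - [0,0,0]
    - [0,0,0]
    - [0,0,0]
    - [0,0,0]
    - [0,0,0]
    - [0,0,0]
    - [0,0,0]
    - [0,0,0]
    - [0,0,0]
  translation:
    - [0.02,0.13,0.7]
    - [0,0,1]
    - [0,0,0.9]
    - [0,0,0.7]
    - [0,0,0.4]
    - [0,0,0.26]
    - [0,0,0]
    - [0,0,0]
    - [0,0,0]
    - [0,0,0]
  jaw: [0.6,0.6,0.6,0.6,0.6,0.6,0.6,0.5,0.35,0.2]

```text
clock: 34.5
position: [0.501, 0.3563, 0.1281]
ee_rot: [0.707, 0.707, 0.001, -0.0]
ft_force: [-2.5, 0.4, 5.5]
grip_width: 0.328
grasp_force: 39.3
```

Request:
jog_arm:
  dr:
    - [0,0,0]
    - [0,0,0]
    - [0,0,0]
    - [0,0,0]
  translation:
    - [0,0,0]
    - [0,0,0]
    - [0,0,0]
    - [0,0,0]
  jaw: [0.1,0.1,0.1,0.1]

```text
clock: 34.9
position: [0.501, 0.3563, 0.1281]
ee_rot: [0.707, 0.707, 0.001, -0.0]
ft_force: [-2.9, 0.1, 6.4]
grip_width: 0.333
grasp_force: 39.3
```

Request:
jog_arm:
  dr:
    - [0,0,0]
    - [0,0,0]
    - [0,0,0]
    - [0,0,0]
    - [0,0,0]
    - [0,0,0]
    - [0,0,0]
  translation:
    - [0,0,-0.2]
    - [0,0,-0.5]
    - [0,0,-0.8]
    - [0,0,-0.8]
    - [0,0,-0.6]
    - [0,0,-0.5]
    - [0,0,0]
  jaw: [0.1,0.1,0.1,0.1,0.1,0.1,0.1]

```text
clock: 35.6
position: [0.5017, 0.3563, 0.2141]
ee_rot: [0.707, 0.707, 0.001, 0.0]
ft_force: [0.4, -0.4, -2.7]
grip_width: 0.329
grasp_force: 39.9
```

Request:
jog_arm:
  dr:
    - [0,0,0]
    - [0,0,0]
    - [0,0,0]
    - [0,0,0]
    - [0,0,0]
    - [0,0,0]
    - [0,0,0]
    - [0,0,0]
    - [0,0,0]
    - [0,0,0]
  translation:
    - [-0.2,0.03,0]
    - [-0.4,0.06,0]
    - [-0.7,0.11,0]
    - [-0.9,0.14,0]
    - [-1.0,0.16,0]
    - [-1.0,0.16,0]
    - [-1.0,0.16,0]
    - [-1.0,0.16,0]
    - [-1.0,0.16,0]
    - [-1.0,0.16,0]
  jaw: [0.1,0.1,0.1,0.1,0.1,0.1,0.1,0.1,0.1,0.1]

```text
clock: 36.6
position: [0.5332, 0.1485, 0.2112]
ee_rot: [0.707, 0.707, -0.001, -0.0]
ft_force: [0.7, 0.7, -2.8]
grip_width: 0.324
grasp_force: 39.7
```

Request:
jog_arm:
  dr:
    - [0,0,0]
    - [0,0,0]
    - [0,0,0]
    - [0,0,0]
    - [0,0,0]
    - [0,0,0]
    - [0,0,0]
    - [0,0,0]
    - [0,0,0]
    - [0,0,0]
  translation:
    - [-1,0.16,0]
    - [-1,0.16,0]
    - [-1,0.16,0]
    - [-1,0.16,0]
    - [-1,0.16,0]
    - [-0.8,0.12,0]
    - [-0.65,0.1,0]
    - [-0.4,0.06,0]
    - [-0.3,0.03,0]
    - [-0.25,0.02,0]
  jaw: [0.1,0.1,0.1,0.1,0.1,0.1,0.1,0.1,0.1,0.1]

```text
clock: 37.6
position: [0.5615, -0.0345, 0.2118]
ee_rot: [0.707, 0.707, -0.0, -0.0]
ft_force: [-0.5, 0.4, -3.1]
grip_width: 0.323
grasp_force: 39.7
```

Request:
jog_arm:
  dr:
    - [0,0,0]
    - [0,0,0]
    - [0,0,0]
  translation:
    - [0,0,0]
    - [0,0,0]
    - [0,0,0]
  jaw: [0.1,0.1,0.1]

```text
clock: 37.9
position: [0.5617, -0.0334, 0.2121]
ee_rot: [0.707, 0.708, 0.0, -0.0]
ft_force: [0.2, -0.0, -2.6]
grip_width: 0.327
grasp_force: 39.7
```

Request:
jog_arm:
  dr:
    - [0,0,0]
    - [0,0,0]
    - [0,0,0]
    - [0,0,0]
    - [0,0,0]
    - [0,0,0]
    - [0,0,0]
    - [0,0,0]
    - [0,0,0]
    - [0,0,0]
  translation:
    - [-0.03,0.03,0.4]
    - [0,0,0.8]
    - [0,0,0.8]
    - [0,0,0.5]
    - [0,0,0.3]
    - [0,0,0.2]
    - [0,0,0.1]
    - [0,0,0.05]
    - [0,0,0]
    - [0,0,0]
  jaw: [0.1,0.1,0.1,0.1,0.1,0.1,0.1,0.1,0.1,0.1]

```text
clock: 38.9
position: [0.5628, -0.035, 0.1338]
ee_rot: [0.707, 0.707, 0.0, 0.0]
ft_force: [-0.1, -0.3, -1.9]
grip_width: 0.323
grasp_force: 39.7
```

Request:
jog_arm:
  dr:
    - [0,0,0]
    - [0,0,0]
    - [0,0,0]
    - [0,0,0]
    - [0,0,0]
    - [0,0,0]
  translation:
    - [0,0,0.07]
    - [0,0,0]
    - [0,0,0]
    - [0,0,0]
    - [0,0,0]
    - [0,0,0]
  jaw: [0.1,0.1,0.4,0.5,0.6,0.6]

```text
clock: 39.5
position: [0.5626, -0.035, 0.1316]
ee_rot: [0.707, 0.707, 0.0, 0.0]
ft_force: [1.1, -0.0, 0.2]
grip_width: 0.602
grasp_force: 0.0
```

Request:
jog_arm:
  dr:
    - [0,0,0]
    - [0,0,0]
    - [0,0,0]
    - [0,0,0]
    - [0,0,0]
    - [0,0,0]
    - [0,0,0]
    - [0,0,0]
    - [0,0,0]
    - [0,0,0]
  translation:
    - [0,0,-0.4]
    - [0,0,-0.9]
    - [0,0,-1]
    - [0,0,-1]
    - [0.5,-0.17,-0.5]
    - [0.8,-0.28,0]
    - [1,-0.35,0]
    - [1,-0.35,0]
    - [1,-0.35,0]
    - [1,-0.35,0]
  jaw: [0.6,0.6,0.6,0.6,0.6,0.6,0.6,0.6,0.6,0.6]

```text
clock: 40.5
position: [0.5152, 0.0994, 0.2265]
ee_rot: [0.707, 0.707, -0.0, -0.0]
ft_force: [0.5, -0.3, 0.1]
grip_width: 0.604
grasp_force: 0.0
```

Request:
jog_arm:
  dr:
    - [0,0,0]
    - [0,0,0]
    - [0,0,0]
    - [0,0,0]
    - [0,0,0]
    - [0,0,0]
    - [0,0,0]
    - [0,0,0]
    - [0,0,0]
    - [0,0,0]
  translation:
    - [1,-0.35,0]
    - [1,-0.35,0]
    - [1,-0.35,0]
    - [1,-0.35,0]
    - [1,-0.35,0]
    - [1,-0.35,0]
    - [1,-0.35,0]
    - [1,-0.35,0]
    - [1,-0.35,0]
    - [0.8,-0.3,0]
  jaw: [0.6,0.6,0.6,0.6,0.6,0.6,0.6,0.6,0.6,0.6]

```text
clock: 41.5
position: [0.4282, 0.3446, 0.2266]
ee_rot: [0.706, 0.708, -0.0, -0.0]
ft_force: [0.1, 0.6, -0.7]
grip_width: 0.599
grasp_force: 0.0
```

Request:
jog_arm:
  dr:
    - [0,0,0]
    - [0,0,0]
  translation:
    - [0,0,0]
    - [0,0,0]
  jaw: [0.6,0.6]

```text
clock: 41.7
position: [0.4292, 0.3429, 0.2264]
ee_rot: [0.707, 0.708, -0.0, 0.0]
ft_force: [0.6, 0.5, 1.4]
grip_width: 0.602
grasp_force: 0.0
```

Request:
jog_arm:
  dr:
    - [0,0,0]
    - [0,0,0]
    - [0,0,0]
    - [0,0,0]
    - [0,0,0]
    - [0,0,0]
    - [0,0,0]
    - [0,0,0]
    - [0,0,0]
    - [0,0,0]
  translation:
    - [0,0.05,0.7]
    - [0,0,1]
    - [0,0,0.9]
    - [0,0,0.6]
    - [0,0,0.4]
    - [0,0,0.22]
    - [0,0,0]
    - [0,0,0]
    - [0,0,0]
    - [0,0,0]
  jaw: [0.6,0.6,0.6,0.6,0.6,0.6,0.6,0.5,0.35,0.2]

```text
clock: 42.7
position: [0.4313, 0.343, 0.132]
ee_rot: [0.707, 0.707, 0.001, -0.0]
ft_force: [-2.4, 0.6, 4.6]
grip_width: 0.324
grasp_force: 39.3
```

Request:
jog_arm:
  dr:
    - [0,0,0]
    - [0,0,0]
    - [0,0,0]
    - [0,0,0]
  translation:
    - [0,0,0]
    - [0,0,0]
    - [0,0,0]
    - [0,0,0]
  jaw: [0.1,0.1,0.1,0.1]

```text
clock: 43.1
position: [0.4313, 0.3431, 0.132]
ee_rot: [0.707, 0.707, 0.001, -0.0]
ft_force: [-2.6, -0.6, 6.1]
grip_width: 0.323
grasp_force: 39.3
```

Request:
jog_arm:
  dr:
    - [0,0,0]
    - [0,0,0]
    - [0,0,0]
    - [0,0,0]
    - [0,0,0]
    - [0,0,0]
    - [0,0,0]
  translation:
    - [0,0,-0.2]
    - [0,0,-0.5]
    - [0,0,-0.8]
    - [0,0,-0.8]
    - [0,0,-0.6]
    - [0,0,-0.5]
    - [0,0,0]
  jaw: [0.1,0.1,0.1,0.1,0.1,0.1,0.1]

```text
clock: 43.8
position: [0.4319, 0.3431, 0.2179]
ee_rot: [0.707, 0.707, 0.001, 0.0]
ft_force: [-0.0, -0.2, -3.1]
grip_width: 0.328
grasp_force: 39.9
```

Request:
jog_arm:
  dr:
    - [0,0,0]
    - [0,0,0]
    - [0,0,0]
    - [0,0,0]
    - [0,0,0]
    - [0,0,0]
    - [0,0,0]
    - [0,0,0]
    - [0,0,0]
    - [0,0,0]
  translation:
    - [-0.2,0.09,0]
    - [-0.4,0.18,0]
    - [-0.7,0.31,0]
    - [-0.9,0.4,0]
    - [-1.0,0.44,0]
    - [-1.0,0.44,0]
    - [-1.0,0.44,0]
    - [-1.0,0.44,0]
    - [-1.0,0.44,0]
    - [-1.0,0.44,0]
  jaw: [0.1,0.1,0.1,0.1,0.1,0.1,0.1,0.1,0.1,0.1]

```text
clock: 44.8
position: [0.5218, 0.1351, 0.2152]
ee_rot: [0.707, 0.707, -0.001, -0.0]
ft_force: [0.7, 0.7, -2.3]
grip_width: 0.329
grasp_force: 39.9
```

Request:
jog_arm:
  dr:
    - [0,0,0]
    - [0,0,0]
    - [0,0,0]
    - [0,0,0]
    - [0,0,0]
    - [0,0,0]
    - [0,0,0]
    - [0,0,0]
    - [0,0,0]
    - [0,0,0]
  translation:
    - [-1,0.44,0]
    - [-1,0.44,0]
    - [-0.8,0.36,0]
    - [-0.65,0.29,0]
    - [-0.4,0.18,0]
    - [-0.2,0.09,0]
    - [0,0,0]
    - [0,0,0]
    - [0,0,0]
    - [0,0,0]
  jaw: [0.1,0.1,0.1,0.1,0.1,0.1,0.1,0.1,0.1,0.1]

```text
clock: 45.8
position: [0.5666, 0.037, 0.2161]
ee_rot: [0.707, 0.707, 0.0, -0.0]
ft_force: [0.4, -0.1, -3.0]
grip_width: 0.331
grasp_force: 39.8
```

Request:
jog_arm:
  dr:
    - [0,0,0]
    - [0,0,0]
    - [0,0,0]
    - [0,0,0]
    - [0,0,0]
    - [0,0,0]
    - [0,0,0]
    - [0,0,0]
    - [0,0,0]
    - [0,0,0]
  translation:
    - [-0.02,0.05,0.4]
    - [0,0,0.8]
    - [0,0,0.8]
    - [0,0,0.5]
    - [0,0,0.3]
    - [0,0,0.2]
    - [0,0,0.1]
    - [0,0,0.05]
    - [0,0,0]
    - [0,0,0]
  jaw: [0.1,0.1,0.1,0.1,0.1,0.1,0.1,0.1,0.1,0.1]

```text
clock: 46.8
position: [0.5683, 0.0358, 0.1378]
ee_rot: [0.707, 0.707, 0.0, 0.0]
ft_force: [0.0, 0.1, -2.2]
grip_width: 0.328
grasp_force: 39.8
```

Request:
jog_arm:
  dr:
    - [0,0,0]
    - [0,0,0]
    - [0,0,0]
    - [0,0,0]
    - [0,0,0]
    - [0,0,0]
  translation:
    - [0,0,0.07]
    - [0,0,0]
    - [0,0,0]
    - [0,0,0]
    - [0,0,0]
    - [0,0,0]
  jaw: [0.1,0.1,0.4,0.5,0.6,0.6]

```text
clock: 47.4
position: [0.5681, 0.0358, 0.1357]
ee_rot: [0.707, 0.707, 0.0, 0.0]
ft_force: [-0.6, 0.0, 0.4]
grip_width: 0.597
grasp_force: 0.0
```

Request:
jog_arm:
  dr:
    - [0,0,0]
    - [0,0,0]
    - [0,0,0]
    - [0,0,0]
    - [0,0,0]
    - [0,0,0]
    - [0,0,0]
    - [0,0,0]
    - [0,0,0]
    - [0,0,0]
  translation:
    - [0,0,-0.4]
    - [0,0,-0.9]
    - [0,0,-1]
    - [0,0,-1]
    - [0.5,-0.35,-0.5]
    - [0.8,-0.56,0]
    - [1,-0.7,0]
    - [1,-0.7,0]
    - [1,-0.7,0]
    - [1,-0.7,0]
  jaw: [0.6,0.6,0.6,0.6,0.6,0.6,0.6,0.6,0.6,0.6]

```text
clock: 48.4
position: [0.4735, 0.17, 0.2306]
ee_rot: [0.707, 0.707, -0.0, 0.0]
ft_force: [0.8, 0.5, 0.3]
grip_width: 0.601
grasp_force: 0.0
```

Request:
jog_arm:
  dr:
    - [0,0,0]
    - [0,0,0]
    - [0,0,0]
    - [0,0,0]
    - [0,0,0]
    - [0,0,0]
    - [0,0,0]
    - [0,0,0]
    - [0,0,0]
    - [0,0,0]
  translation:
    - [1,-0.7,0]
    - [1,-0.7,0]
    - [1,-0.7,0]
    - [1,-0.7,0]
    - [1,-0.7,0]
    - [0.9,-0.65,0]
    - [0.57,-0.4,0]
    - [0,0,0]
    - [0,0,0]
    - [0,0,0]
  jaw: [0.6,0.6,0.6,0.6,0.6,0.6,0.6,0.6,0.6,0.6]

```text
clock: 49.4
position: [0.3618, 0.3292, 0.2305]
ee_rot: [0.708, 0.707, -0.0, 0.0]
ft_force: [0.9, 0.6, 0.8]
grip_width: 0.597
grasp_force: 0.0
```

Request:
jog_arm:
  dr:
    - [0,0,0]
    - [0,0,0]
    - [0,0,0]
    - [0,0,0]
    - [0,0,0]
    - [0,0,0]
    - [0,0,0]
    - [0,0,0]
    - [0,0,0]
    - [0,0,0]
  translation:
    - [0.03,0,0.8]
    - [0,0,1]
    - [0,0,1]
    - [0,0,0.8]
    - [0,0,0.5]
    - [0,0,0.22]
    - [0,0,0]
    - [0,0,0]
    - [0,0,0]
    - [0,0,0]
  jaw: [0.6,0.6,0.6,0.6,0.6,0.6,0.6,0.5,0.35,0.2]

```text
clock: 50.4
position: [0.3618, 0.3313, 0.1235]
ee_rot: [0.707, 0.707, 0.001, 0.0]
ft_force: [-2.1, -0.5, 6.3]
grip_width: 0.33
grasp_force: 39.3
```

Request:
jog_arm:
  dr:
    - [0,0,0]
    - [0,0,0]
    - [0,0,0]
    - [0,0,0]
  translation:
    - [0,0,0]
    - [0,0,0]
    - [0,0,0]
    - [0,0,0]
  jaw: [0.1,0.1,0.1,0.1]

```text
clock: 50.8
position: [0.3618, 0.3313, 0.1235]
ee_rot: [0.707, 0.707, 0.001, 0.0]
ft_force: [-2.1, -0.4, 7.1]
grip_width: 0.326
grasp_force: 39.4
```

Request:
jog_arm:
  dr:
    - [0,0,0]
    - [0,0,0]
    - [0,0,0]
    - [0,0,0]
    - [0,0,0]
    - [0,0,0]
    - [0,0,0]
  translation:
    - [0,0,-0.2]
    - [0,0,-0.5]
    - [0,0,-0.8]
    - [0,0,-0.8]
    - [0,0,-0.6]
    - [0,0,-0.5]
    - [0,0,0]
  jaw: [0.1,0.1,0.1,0.1,0.1,0.1,0.1]

```text
clock: 51.5
position: [0.3621, 0.3314, 0.2095]
ee_rot: [0.707, 0.707, 0.001, 0.0]
ft_force: [-1.1, 0.2, -2.8]
grip_width: 0.331
grasp_force: 39.9
```

Request:
jog_arm:
  dr:
    - [0,0,0]
    - [0,0,0]
    - [0,0,0]
    - [0,0,0]
    - [0,0,0]
    - [0,0,0]
    - [0,0,0]
    - [0,0,0]
    - [0,0,0]
    - [0,0,0]
  translation:
    - [-0.2,0.2,0]
    - [-0.4,0.38,0]
    - [-0.7,0.66,0]
    - [-0.9,0.85,0]
    - [-1.0,0.94,0]
    - [-1.0,0.94,0]
    - [-1.0,0.94,0]
    - [-1.0,0.94,0]
    - [-0.9,0.85,0]
    - [-0.7,0.66,0]
  jaw: [0.1,0.1,0.1,0.1,0.1,0.1,0.1,0.1,0.1,0.1]

```text
clock: 52.5
position: [0.5467, 0.132, 0.2063]
ee_rot: [0.708, 0.706, -0.001, -0.0]
ft_force: [0.6, 0.3, -2.7]
grip_width: 0.328
grasp_force: 39.8
```

Request:
jog_arm:
  dr:
    - [0,0,0]
    - [0,0,0]
    - [0,0,0]
    - [0,0,0]
    - [0,0,0]
    - [0,0,0]
  translation:
    - [-0.6,0.56,0]
    - [-0.5,0.47,0]
    - [-0.27,0.25,0]
    - [0,0,0]
    - [0,0,0]
    - [0,0,0]
  jaw: [0.1,0.1,0.1,0.1,0.1,0.1]

```text
clock: 53.1
position: [0.577, 0.1027, 0.2077]
ee_rot: [0.706, 0.708, 0.0, -0.0]
ft_force: [0.1, 0.3, -3.9]
grip_width: 0.32
grasp_force: 39.8
```

Target z is 0.1275, so 80 mm down, then release.

Request:
jog_arm:
  dr:
    - [0,0,0]
    - [0,0,0]
    - [0,0,0]
    - [0,0,0]
    - [0,0,0]
    - [0,0,0]
    - [0,0,0]
    - [0,0,0]
    - [0,0,0]
    - [0,0,0]
  translation:
    - [-0.02,0.04,0.4]
    - [0,0,0.8]
    - [0,0,0.8]
    - [0,0,0.5]
    - [0,0,0.3]
    - [0,0,0.2]
    - [0,0,0.1]
    - [0,0,0.05]
    - [0,0,0]
    - [0,0,0]
  jaw: [0.1,0.1,0.1,0.1,0.1,0.1,0.1,0.1,0.1,0.1]

```text
clock: 54.1
position: [0.5788, 0.1011, 0.1293]
ee_rot: [0.707, 0.707, 0.0, 0.0]
ft_force: [1.0, 0.6, -3.1]
grip_width: 0.322
grasp_force: 39.8
```

Request:
jog_arm:
  dr:
    - [0,0,0]
    - [0,0,0]
    - [0,0,0]
    - [0,0,0]
    - [0,0,0]
    - [0,0,0]
    - [0,0,0]
  translation:
    - [0,0,0.07]
    - [0,0,0]
    - [0,0,0]
    - [0,0,0]
    - [0,0,0]
    - [0,0,0]
    - [0,0,0]
  jaw: [0.1,0.1,0.4,0.5,0.6,0.6,0.6]

```text
clock: 54.8
position: [0.5785, 0.1011, 0.1271]
ee_rot: [0.707, 0.707, 0.0, 0.0]
ft_force: [-0.3, -0.2, 0.3]
grip_width: 0.601
grasp_force: 0.0
```

Request:
jog_arm:
  dr:
    - [0,0,0]
    - [0,0,0]
    - [0,0,0]
    - [0,0,0]
    - [0,0,0]
    - [0,0,0]
    - [0,0,0]
    - [0,0,0]
    - [0,0,0]
  translation:
    - [0,0,-0.4]
    - [0,0,-0.8]
    - [0,0,-1]
    - [0,0,-1]
    - [0,0,-1]
    - [0,0,-0.2]
    - [0,0,0]
    - [0,0,0]
    - [0,0,0]
  jaw: [0.6,0.6,0.6,0.6,0.6,0.6,0.6,0.6,0.6]

```text
clock: 55.7
position: [0.578, 0.1009, 0.2358]
ee_rot: [0.707, 0.707, -0.001, -0.001]
ft_force: [0.4, 0.6, 0.5]
grip_width: 0.6
grasp_force: 0.0
```

```bash
python3 - <<'E'
from h import *
print(manip.get_obs()['position'])
a=snap('scene'); b=snap('wrist')
cv2.imwrite('pics/c6.png',np.hstack([cv2.resize(x[:,:,::-1],(400,300)) for x in(a['color'],b['color'])]))
c=b;h=cv2.cvtColor(c['color'],cv2.COLOR_RGB2HSV)
def f(m,z,amin):
    for cn in cv2.findContours(m,cv2.RETR_EXTERNAL,cv2.CHAIN_APPROX_NONE)[0]:
        if cv2.contourArea(cn)>amin:
            P=np.array([ray(c,u,v,z)[:2] for u,v in cn[:,0]],np.float32)*1000; e=cv2.fitEllipse(P);print(np.round(e[0],1),np.round(e[1],1))
print('orange');f(cv2.inRange(h,np.array([3,150,120]),np.array([16,255,255])),.066,800)
import pickle;pickle.dump((a,b),open('c6.pkl','wb'))
E
```

```text
[0.57797173 0.10085858 0.23579864]
orange
[571.5 105.1] [29.6 60.9]
[644.8 100.5] [51.8 51.9]
```

View pics/c6.png

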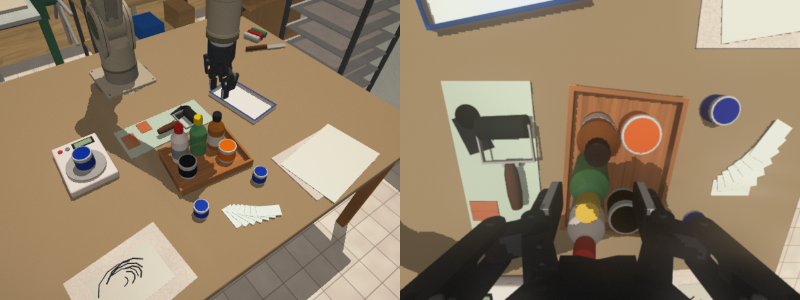

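The picture shows the blue tin on the pan and the three bottles upright in the front row. Orange is unmoved (644.8, 100.5), black and the roller sit as before, and the gripper is clear. Handing in.

```bash
python3 -c "
from h import *
print(manip.hand_in())"
```

```text
the job is handed in; nothing more can be done
None
```

I've handed the job in: the blue tin stands on the scale about 2.5 mm from the middle of the pan, and each bottle is back upright within about 2 mm of its spot, judging by the arm's positions. Nothing was dropped or knocked over, and the other tins and the roller show no shift in the last pictures, but I got no verdict back.

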